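Draw link plates to the stop, pin them and clamp the jig

TASK

Get the inspection jig ready: in every lane that holds a steel link plate, draw the plate forward out from under the hood until it rests against the front stop, then push a gauge pin from the rack all the way down through the plate's bore into the jig, so that the pin's flange lies on the plate. Only when every plate is pinned, throw the clamp lever all the way over to the rear. Leave the castings and the file on the bench alone.

Things in the scene. Friction and masses are not known exactly. Their poses are not given: they have to be found in the camera images.
- jig: Fixed jig, 270 x 262 x 44 mm. Origin: on the bench, mid-width, at the face of the front stop. x runs along the lanes from the stop back under the hood, y across, z up; yaw within 0.15 rad. Four lanes 53 mm wide, 62 mm apart, floor 30 mm above the bench. Stop bar (jig x -15 to 0 mm) and the 9 mm rails between lanes stand 5 mm above the floor; the plates stand 1 mm proud of them.
- hood_edge (a point): Middle of the top front edge of the grey hood over the lanes: jig x = 125 mm, 43.5 mm above the bench (7.5 mm above the plates' tops). The hood runs from there back to a closed rear wall (inner face at jig x = 246 mm), so a plate's front edge is never more than 81 mm behind the stop; a block for the lever stands at its +y side.
- lane1 (a point): Centre of the 12 mm square blind pin hole (27 mm deep) in the floor of lane 1, at floor level: jig x = 70, y = 93, z = 30 mm. A plate against the stop has its bore right above it. Axes as the jig's.
- lane2 (a point): Centre of the 12 mm square blind pin hole (27 mm deep) in the floor of lane 2, at floor level: jig x = 70, y = 31, z = 30 mm. A plate against the stop has its bore right above it. Axes as the jig's.
- lane3 (a point): Centre of the 12 mm square blind pin hole (27 mm deep) in the floor of lane 3, at floor level: jig x = 70, y = -31, z = 30 mm. A plate against the stop has its bore right above it. Axes as the jig's.
- lane4 (a point): Centre of the 12 mm square blind pin hole (27 mm deep) in the floor of lane 4, at floor level: jig x = 70, y = -93, z = 30 mm. A plate against the stop has its bore right above it. Axes as the jig's.
- plate1: Flat steel link plate, 165 x 50 x 6 mm, 0.2 to 0.45 kg, flat in lane 1 (or absent), 1.5 mm play each side. Origin: centre of underside; x as the jig's; front edge at x = -82.5 mm. Starts with its front edge 58 to 78 mm behind the stop; its rear end stays under the hood. The lanes are slick (friction about 0.2); closed fingertips pressed on the plate with 10 to 20 N grip it better and drag it.
- plate1_bore (a point): Centre of the 10 mm through bore of plate1, at its top face: 70 mm behind the front edge, in the middle of the width (36 mm above the bench).
- plate2: Flat steel link plate, 165 x 50 x 6 mm, 0.2 to 0.45 kg, flat in lane 2 (or absent), 1.5 mm play each side. Origin: centre of underside; x as the jig's; front edge at x = -82.5 mm. Starts with its front edge 58 to 78 mm behind the stop; its rear end stays under the hood. The lanes are slick (friction about 0.2); closed fingertips pressed on the plate with 10 to 20 N grip it better and drag it.
- plate2_bore (a point): Centre of the 10 mm through bore of plate2, at its top face: 70 mm behind the front edge, in the middle of the width (36 mm above the bench).
- plate3: Flat steel link plate, 165 x 50 x 6 mm, 0.2 to 0.45 kg, flat in lane 3 (or absent), 1.5 mm play each side. Origin: centre of underside; x as the jig's; front edge at x = -82.5 mm. Starts with its front edge 58 to 78 mm behind the stop; its rear end stays under the hood. The lanes are slick (friction about 0.2); closed fingertips pressed on the plate with 10 to 20 N grip it better and drag it.
- plate3_bore (a point): Centre of the 10 mm through bore of plate3, at its top face: 70 mm behind the front edge, in the middle of the width (36 mm above the bench).
- plate4: Flat steel link plate, 165 x 50 x 6 mm, 0.2 to 0.45 kg, flat in lane 4 (or absent), 1.5 mm play each side. Origin: centre of underside; x as the jig's; front edge at x = -82.5 mm. Starts with its front edge 58 to 78 mm behind the stop; its rear end stays under the hood. The lanes are slick (friction about 0.2); closed fingertips pressed on the plate with 10 to 20 N grip it better and drag it.
- plate4_bore (a point): Centre of the 10 mm through bore of plate4, at its top face: 70 mm behind the front edge, in the middle of the width (36 mm above the bench).
- rack: Loose wooden pin rack, 190 x 60 x 40 mm, 0.9 kg, on the bench at one side of the jig (either side), long side within 0.15 rad of world x. Origin: centre of its underside; x along its length. Four 10 mm square holes at x = -67.5, -22.5, 22.5, 67.5 mm, a gauge pin in each. May get bumped aside with its pins.
- pin1: Steel gauge pin, 60 g, all alike. Origin: on its axis at the flange's underside; z up. Below: shank 8 mm diameter, 29 mm long, last 4 mm tapered. Above: flange 24 mm diameter, 4 mm thick, then a round grip 20 mm diameter, 4 to 40 mm above the origin. In the rack its flange lies on the rack's top; fully home in a plate, on the plate's top face.
- pin2: Steel gauge pin, 60 g, all alike. Origin: on its axis at the flange's underside; z up. Below: shank 8 mm diameter, 29 mm long, last 4 mm tapered. Above: flange 24 mm diameter, 4 mm thick, then a round grip 20 mm diameter, 4 to 40 mm above the origin. In the rack its flange lies on the rack's top; fully home in a plate, on the plate's top face.
- pin3: Steel gauge pin, 60 g, all alike. Origin: on its axis at the flange's underside; z up. Below: shank 8 mm diameter, 29 mm long, last 4 mm tapered. Above: flange 24 mm diameter, 4 mm thick, then a round grip 20 mm diameter, 4 to 40 mm above the origin. In the rack its flange lies on the rack's top; fully home in a plate, on the plate's top face.
- pin4: Steel gauge pin, 60 g, all alike. Origin: on its axis at the flange's underside; z up. Below: shank 8 mm diameter, 29 mm long, last 4 mm tapered. Above: flange 24 mm diameter, 4 mm thick, then a round grip 20 mm diameter, 4 to 40 mm above the origin. In the rack its flange lies on the rack's top; fully home in a plate, on the plate's top face.
- clamp (a joint): Clamp lever on the block at the +y side of the jig's hood, in rad: 0 leaning towards the jig's front (-x of the jig), 1.0 thrown all the way towards the rear (+x of the jig). Stays where it is left; about 1 N at the tip moves it. Starts at 0 to 0.15.
- clamp_tip (a point): Centre of the 26 mm ball on the clamp lever, 60 mm from the pivot. The pivot axis lies along the jig's y at jig x = 205 mm, y = 153 mm, 65.5 mm above the bench; the block under it is 70 x 50 mm, top 68.5 mm above the bench.
- tote: Fixed blue plastic parts bin with black castings, 200 x 105 x 60 mm, on the side of the jig away from the rack. Not part of the work. Origin: centre of its underside.
- casting: Small black lever casting, 103 x 34 x 14 mm, lying loose on the bench behind the jig. Not part of the work; leave alone.
- file: Flat file with a red handle, about 245 x 26 x 20 mm, lying on the bench behind the jig. Not part of the work; leave alone.

How it is judged:
By the outcome, as a careful person would: the job done as asked, in the order asked, and still so for the second after the job is handed in, with the robot touching nothing.
Of plate1, plate2, plate3, plate4 only 3 to 4 are there at a start; the rules pass over those that are not, and their reading is None.
At some moment in a run one of rack, plate1, plate2, plate3, plate4 may be knocked a few centimetres aside while the robot is not near it.
It also fails if it takes over 210 s, if anything falls off the work surface, if the arm or the gripper's body presses on something with over 40 N, if the wrist force passes 120 N, or if a joint passes its speed limit or range.

ROBOT

A 6-joint arm with a two-finger parallel gripper is mounted at the origin on the work surface. World frame = base frame: x ahead of the robot, y to its left, z up, the work surface at z = 0. Lengths are in mm, angles in degrees, forces in N, time in s.
With the tool pointing down it reaches from about 300 to 850 mm from the base axis. Payload 4.2 kg.
Tool frame: the origin (TCP) lies at the very end of the fingers, on their centre line; the grasp point (between the pads) lies 19 mm behind it; z points along the fingers, y is the line along which they close (so a half turn about z gives the same grasp; the last joint's range is limited). The gripper opens to 91 mm and grips with 3 to 60 N. Pads are 32 mm wide; open, the fingers measure 118 mm over their backs; the gripper's body (76 mm by 178 mm) begins 60 mm behind the grasp point.
Start: joints at [68.64, 18.312, 89.639, -0, 72.044, -1.146], TCP at [198.681, 539.601, 213.976] pointing down, gripper open.
Joint ranges: [-177.97, 177.97], [-48.28, 115.42], [12.27, 149.76], [-77.06, 257.06], [2.81, 150.46], [-146.56, 146.56]. Speed limits (degrees/s): [147.25, 147.25, 180, 180, 180, 180].

INTERFACE

Orientations are given as [roll, pitch, yaw] about the fixed x, y, z axes, in that order (R = Rz(yaw) Ry(pitch) Rx(roll)).
In Python, from rig import state, cams, job, boxes_of, silhouettes, tip_of gives the robot as it stands.
- The arm moves only by the tool carry_out, never from a script. Its arguments are lists of equal length, an entry for each row: "delta_rot": the turn, a rotation vector about the world's x, y, z in degrees, a list of three; "dp": the shift along the world's x, y, z in m, a list of three; "grip": the finger opening in m, from 0 to 0.0912. A call has 1 to 10 rows; each row shifts and turns the commanded pose from where the row before left it; what a row does not reach is not made up. A row lasts 1/10 s, in which the tool goes at most 50 mm and 8.59 degrees, less where a joint would pass 70% of its speed; a pose out of reach is approached as far as the arm can. A call is refused whole if a number of a shift passes 0.05 or a number of a turn 8.59, either way. A call with a gripper value outside its range is refused whole. The fingers move at their own pace and stop on an object; "squeeze" is the grip in N (left out, the last holds). Time passes only in rows, so rows that do not move let the fingers close. It gives the time, the measured TCP pose, the force, the opening and the grip force at its end, in the units of the state.
- state(): the state, without advancing time (a new reading comes with each control period).
- cams.read_camera(name): name is "scene" or "top" or "wrist"; returns (picture, depth): 480x640x3 uint8, red, green, blue; 480x640 float32, mm along the optical axis (not along the pixel's ray), 0 where there is no reading.
- cams.calibration(name): a dict with "fx", "fy", "cx", "cy" (pixels), "k1" (the pictures are not rectified: a ray, as slopes to the right and down, at radius r is drawn at 1 + k1 r^2 times it, then the intrinsics apply), "extrinsics" (4x4, takes a point from camera to world coordinates); the wrist camera has in their place "T_tool_cam" (4x4, takes a point from camera to tool coordinates, whose origin is the TCP and whose axes are the flange's). Camera axes: x right, y down, z forward; pixel columns grow to the right and rows downward; lengths in mm; the calibration is good to about 2 mm. A picture is of the moment at which its call begins: read the wrist's pose just before it. calibration takes no time and is no camera call.
- job.sign_off(): hands the job in; it is judged then, once.
Trained networks look in the newest picture that a camera, given by its name, has taken for a name from the list of things; names that differ only in an ending like _2 or _b are one class to them, and where a whole thing is asked for, a point or a joint stands for the part that bears it (a point fixed in the world has none). Each returns a list of dicts, best first, with "p" (0 to 1); they miss things now and then, are a little off and sometimes report something else, mostly with a low value. They report only what shows in the picture. A call takes as long as a camera call.
- boxes_of(camera, query): "centre" ([column, row] in pixels, amid what is visible of it).
- silhouettes(camera, query): "mask" (480x640 bool, what is visible of it) and "centre" ([column, row] in pixels, amid what is visible of it).
- tip_of(camera, query): "centre" ([column, row] in pixels: a listed point, or the origin of a listed thing).
The state is a dict: "clock": time; "joint_pos": joint angles; "joint_velocities": joint speeds; "tau": joint torques, N m; "tool_pos": TCP position; "orientation": TCP orientation; "force": force on the tool from outside, world axes, zero at the start; "torque": the same for the moment, N m; "gripper_width": opening from 0.0 (shut) to 1.0 (fully open); "grasp_force": force on a finger pad.
Only numpy, scipy, OpenCV 4.12 (cv2) and the standard library are available. Lean on these libraries where they do the work, as an engineer would, in place of code of your own. Each camera call takes 0.05 s, during which the arm holds its last target. There are 200 camera calls.

## Working session

There is one attempt and no reset: what is moved stays moved. The work goes in short steps, Python scripts to look and compute and a tool call to move; the robot and the scene stay as the last step left them, time stands still between calls to the robot, and variables do not carry over. Pictures are saved under pics/ and viewed, at most 14 in all, crops included, and the job is handed in when it is done.

Besides the shell and the picture viewer there is one more tool, called after "Call:" by a JSON object that holds its "name" and its "arguments". carry_out: Moves the arm, as the interface text tells. Its arguments: {"type":"object","properties":{"delta_rot":{"type":"array"},"dp":{"type":"array"},"grip":{"type":"array"},"squeeze":{"type":"number"}},"required":["delta_rot","dp","grip"]}

```bash
ls; mkdir -p pics
python3 - <<'E'
from rig import state,cams
import cv2
print(state())
for n in ("scene","top","wrist"):
    im,d=cams.read_camera(n); cv2.imwrite(f"pics/{n}0.png",im[:,:,::-1]); print(n,cams.calibration(n))
E
```

```text
pics
{'clock': 0.0, 'joint_pos': array([ 6.86413092e+01,  1.83532606e+01,  8.97073385e+01,  1.08418738e-03,
        7.20433306e+01, -1.14472585e+00]), 'joint_velocities': array([-0.01377036,  0.05341042, -0.02112802,  0.05829608, -0.16139181,
        0.16554648]), 'tau': array([ 1.10174960e-04, -4.12456727e+01, -2.31970328e+01,  7.28714210e-02,
        4.57057462e-02, -1.41769824e-04]), 'tool_pos': array([198.47490375, 539.11724516, 213.09772885]), 'orientation': array([-1.79896112e+02, -3.10685921e-03,  1.59785697e+02]), 'force': array([0.34949982, 0.64875412, 0.7409916 ]), 'torque': array([-0.01007587,  0.01670907, -0.0138776 ]), 'grasp_force': 0.0, 'gripper_width': 0.9977996624382822}
scene {'fx': 459.2220229191819, 'fy': 459.2220229191819, 'cx': 322.9017011721002, 'cy': 245.51762351597066, 'k1': -0.08353774310587181, 'extrinsics': array([[-3.48912233e-01,  6.09399365e-01, -7.11963951e-01,
         1.31436772e+03],
       [ 9.36948507e-01,  2.10872472e-01, -2.78675971e-01,
         2.77397773e+02],
       [-1.96913613e-02, -7.64307016e-01, -6.44551810e-01,
         7.58307443e+02]
[... 375 characters left out ...]
55e-03,
        -1.12543951e+01],
       [ 3.79434157e-03, -2.03192184e-01, -9.79131523e-01,
         9.64611272e+02],
       [ 0.00000000e+00,  0.00000000e+00,  0.00000000e+00,
         1.00000000e+00]])}
wrist {'fx': 376.01860455302386, 'fy': 376.01860455302386, 'cx': 316.2525342495537, 'cy': 241.33581917424132, 'k1': -0.029255414867287416, 'T_tool_cam': array([[-1.33716383e-05, -9.66266113e-01, -2.57545720e-01,
         7.26311775e+01],
       [ 9.99999992e-01, -4.55497316e-05,  1.18975085e-04,
        -1.12276410e+00],
       [-1.26692731e-04, -2.57545716e-01,  9.66266106e-01,
        -1.72235436e+02],
       [ 0.00000000e+00,  0.00000000e+00,  0.00000000e+00,
         1.00000000e+00]])}
```

View pics/top0.png

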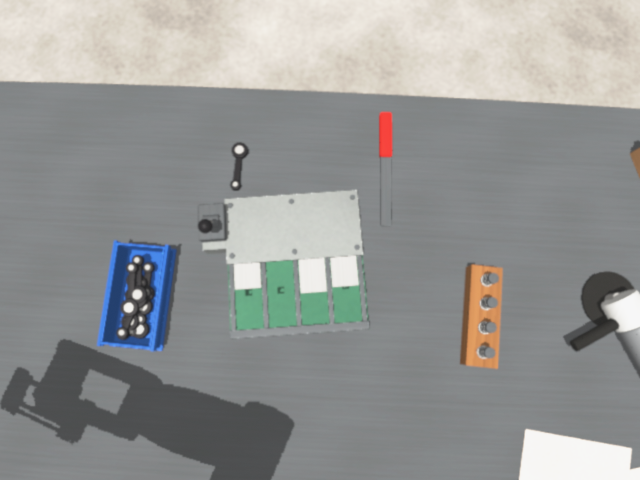

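View pics/scene0.png

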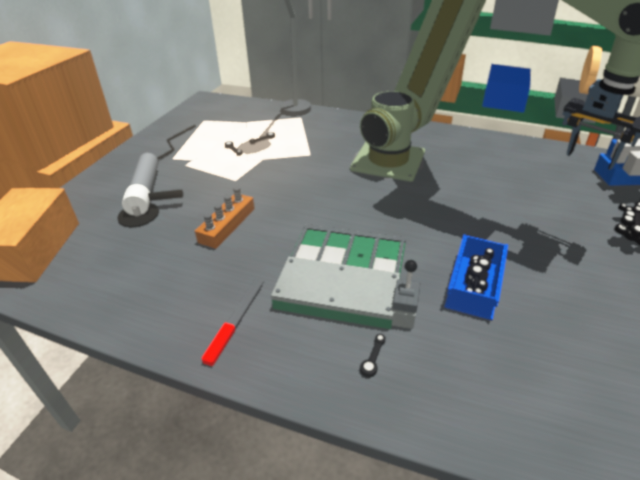

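Top view: jig with lanes 1 (col 247), 3 (312) and 4 (345) holding plates and lane 2 (281) empty. The rack with its pins is at (484, 316), on the -y side, and the lever ball is at (206, 226). The scene view agrees.

```bash
cat > h.py <<'E'
import numpy as np, cv2
from scipy.spatial.transform import Rotation as R
from rig import state,cams,job,boxes_of,silhouettes,tip_of
NM=["lane1","lane2","lane3","lane4","plate1_bore","plate2_bore","plate3_bore","plate4_bore","hood_edge","clamp_tip","jig","rack","pin1"]
def ext(n,st=None):
    c=cams.calibration(n)
    if n!="wrist": return c["extrinsics"]
    st=st or state(); T=np.eye(4); T[:3,:3]=R.from_euler('xyz',st["orientation"],degrees=True).as_matrix(); T[:3,3]=st["tool_pos"]
    return T@c["T_tool_cam"]
def ray(n,uv,T):
    c=cams.calibration(n); K=np.array([[c["fx"],0,c["cx"]],[0,c["fy"],c["cy"]],[0,0,1]])
    p=cv2.undistortPoints(np.array([[uv]],float),K,np.array([c["k1"],0,0,0.]))[0,0]
    d=T[:3,:3]@np.array([p[0],p[1],1]); return T[:3,3],d/np.linalg.norm(d)
def atz(n,uv,T,z):
    o,d=ray(n,uv,T); return o+d*(z-o[2])/d[2]
def tri(rs):
    A=sum(np.eye(3)-np.outer(d,d) for o,d in rs); b=sum((np.eye(3)-np.outer(d,d))@o for o,d in rs)
    x=np.linalg.solve(A,b); return x,[float(np.linalg.norm((np.eye(3)-np.outer(d,d))@(x-o))) for o,d in rs]
def shot(n,name=None):
    st=state(); im,d=cams.read_camera(n)
    if name: cv2.imwrite(f"pics/{name}.png",im[:,:,::-1])
    return ext(n,st),im,d
def pix(n,p,T):
    c=cams.calibration(n); q=np.linalg.inv(T)@np.append(p,1); x=q[:2]/q[2]; x=x*(1+c["k1"]*(x@x)); return np.array([c["fx"]*x[0]+c["cx"],c["fy"]*x[1]+c["cy"]])
def jigfit(pts): # dict name->(xy) ; returns origin, yaw
    J={"jig":(0,0),"lane1":(70,93),"lane2":(70,31),"lane3":(70,-31),"lane4":(70,-93),"hood_edge":(125,0)}
    k=[n for n in pts if n in J]; a=np.array([J[n] for n in k],float); b=np.array([pts[n][:2] for n in k])
    am,bm=a.mean(0),b.mean(0); a0,b0=a-am,b-bm
    y=np.arctan2((a0[:,0]*b0[:,1]-a0[:,1]*b0[:,0]).sum(),(a0*b0).sum()); c,s=np.cos(y),np.sin(y); M=np.array([[c,-s],[s,c]])
    o=bm-M@am; return o,np.degrees(y),{n:np.round(M@aa+o-bb,1) for n,aa,bb in zip(k,a,b)}
E
python3 - <<'E'
from h import *
r={}
for n in ("top","scene"):
    T,_,_=shot(n)
    for q in NM:
        for i,x in enumerate(tip_of(n,q)[:(5 if q=="pin1" else 1)]):
            r.setdefault(q,{}); print(n,q,np.round(x["centre"],1),round(x["p"],2))
            if i==0: r[q][n]=ray(n,x["centre"],T)
for q in r:
    if len(r[q])==2: x,e=tri(list(r[q].values())); print(q,np.round(x,1),np.round(e,1))
print(state()["clock"])
E
```

```text
top lane1 [279.1 289.8] 0.97
top lane2 [279.1 289.8] 0.97
top lane3 [279.1 289.8] 0.97
top lane4 [279.1 289.8] 0.97
top plate1_bore [247.4 252.8] 0.71
top plate3_bore [310.9 256.8] 0.58
top plate4_bore [343.4 250.7] 0.77
top hood_edge [295.5 257.3] 0.79
top clamp_tip [204.2 224.2] 0.68
top jig [296.2 324.4] 0.62
top rack [473.4 319.1] 0.59
top pin1 [487.4 305.2] 0.57
top pin1 [485.2 275.8] 0.54
top pin1 [481.  352.2] 0.52
top pin1 [481.5 326.1] 0.51
scene lane1 [386.6 256.9] 0.83
scene lane2 [386.6 256.9] 0.83
scene lane3 [386.6 256.9] 0.83
scene lane4 [386.6 256.9] 0.83
scene plate1_bore [380.4 279.6] 0.8
scene plate2_bore [327.2 269.7] 0.52
scene plate3_bore [331.2 265. ] 0.53
scene plate4_bore [303.3 264.9] 0.59
scene hood_edge [342.3 263. ] 0.89
scene clamp_tip [410.  266.1] 0.52
scene jig [351.9 249.7] 0.81
scene rack [230.  224.5] 0.69
scene pin1 [219.4 219.6] 0.64
scene pin1 [208.2 227.6] 0.64
scene pin1 [240.3 200.3] 0.48
scene pin1 [231.  208.3] 0.45
lane1 [506.1  91.9  27.7] [29.7 29.7]
lane2 [506.1  91.9  27.7] [29.7 29.7]
lane3 [506.1  91.9  27.7] [29.7 29.7]
lane4 [506.1  91.9  27.7] [29.7 29.7]
plate1_bore [581.3 127.9  32.3] [0.6 0.6]
plate3_bore [577.8   6.6  37.2] [1.8 1.8]
plate4_bore [593.6 -56.4  32.3] [1.1 1.1]
hood_edge [574.2  34.1  48.6] [0.2 0.2]
clamp_tip [614.8 194.1 123. ] [1.4 1.4]
jig [451.2  24.1 -13.8] [4.4 4.4]
rack [ 475.4 -321.2   -0.8] [1.3 1.3]
pin1 [ 500.7 -336.5   30.9] [0.9 0.9]
1.55
```

Call:
{"name": "carry_out", "arguments": {"delta_rot": [[0,0,2],[0,0,2],[0,0,2],[0,0,2],[0,0,2],[0,0,2],[0,0,2],[0,0,2],[0,0,2],[0,0,2]], "dp": [[0.022,-0.038,0],[0.022,-0.038,0],[0.022,-0.038,0],[0.022,-0.038,0],[0.022,-0.038,0],[0.022,-0.038,0],[0.022,-0.038,0],[0.022,-0.038,0],[0.022,-0.038,0],[0.022,-0.038,0]], "grip": [0.05,0.05,0.05,0.05,0.05,0.05,0.05,0.05,0.05,0.05]}}

```text
clock: 2.55
tool_pos: [419.3, 158.0, 214.3]
orientation: [180.0, 0.0, 179.9]
force: [0.9, 1.0, -0.2]
gripper_width: 0.555
grasp_force: 0.0
```

Call:
{"name": "carry_out", "arguments": {"delta_rot": [[0,0,0],[0,0,0],[0,0,0],[0,0,0],[0,0,0]], "dp": [[0.03,-0.028,0],[0.03,-0.028,0],[0.03,-0.028,0],[0,0,0],[0,0,0]], "grip": [0.03,0.03,0.03,0.03,0.03]}}

```text
clock: 3.05
tool_pos: [508.6, 75.2, 213.6]
orientation: [180.0, -0.1, 179.7]
force: [-0.2, 0.3, -0.0]
gripper_width: 0.326
grasp_force: 0.0
```

```bash
cat > look.py <<'E'
from h import *; import sys,pickle
def look(name,names=NM,k=4):
    T,im,d=shot("wrist",name); o={}
    for q in names: o[q]=[(x["centre"],x["p"]) for x in tip_of("wrist",q)[:k]]
    pickle.dump((T,o,d),open(name+".pkl","wb"))
    for q in o: print(q,[(np.round(c,1).tolist(),round(p,2)) for c,p in o[q]])
    s=state(); print(s["clock"],s["tool_pos"],s["orientation"],s["force"])
E
python3 -c "
from look import *
look('w1',['lane2','plate1_bore','hood_edge','clamp_tip','jig'])"
```

```text
lane2 [([359.8, 220.4], 0.89), ([174.3, 241.8], 0.88), ([293.6, 227.9], 0.86), ([236.0, 229.6], 0.78)]
plate1_bore []
hood_edge [([272.7, 286.1], 0.89), ([245.2, 294.0], 0.42)]
clamp_tip []
jig [([256.2, 155.9], 0.61)]
3.35 [508.01929852  76.4492253  214.21203131] [1.79985960e+02 9.26007027e-03 1.79872825e+02] [ 0.00320041 -0.04440107  0.23152893]
```

View pics/w1.png

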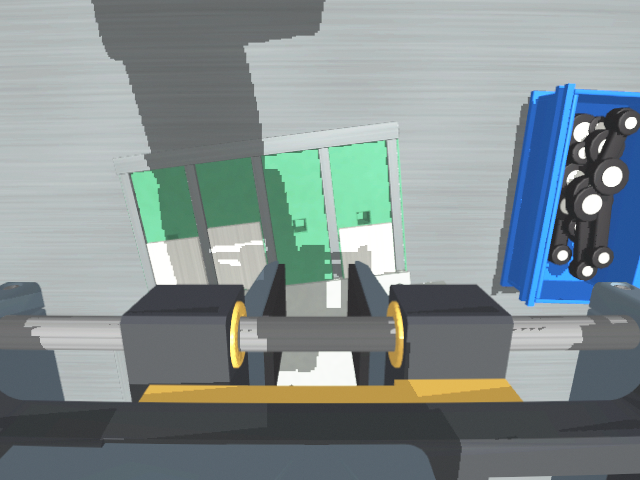

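Call:
{"name": "carry_out", "arguments": {"delta_rot": [[0,0,0],[0,0,0],[0,0,0],[0,0,0]], "dp": [[0.02,-0.04,0],[0.02,-0.04,0],[0,0,0],[0,0,0]], "grip": [0,0,0,0]}}

```text
clock: 3.75
tool_pos: [548.5, -4.4, 213.8]
orientation: [180.0, -0.0, 179.7]
force: [-0.3, 0.4, 0.0]
gripper_width: 0.019
grasp_force: 0.0
```

```bash
python3 -c "
from look import *
look('w2',['lane2','plate1_bore','hood_edge','clamp_tip','jig'])"
```

```text
lane2 [([255.3, 200.4], 0.92), ([448.2, 176.1], 0.91), ([357.8, 247.0], 0.72), ([382.9, 182.8], 0.56)]
plate1_bore [([382.4, 183.8], 0.51)]
hood_edge [([356.1, 247.7], 0.75)]
clamp_tip [([571.4, 325.4], 0.78)]
jig [([341.2, 111.0], 0.92)]
4.05 [548.31389964  -3.42937919 214.181719  ] [1.79987172e+02 1.01487646e-02 1.79870643e+02] [-0.07192221  0.6839637  -0.37246046]
```

Wrist view w1: the stop bar runs from (118, 162) to (397, 130). Pin holes are at (363, 216) in lane 1 and (299, 224) in lane 2, which is empty. Plate front edges show at rows 225-245 in lanes 1, 3 and 4.

```bash
python3 - <<'E'
from h import *; import pickle
A,B=[pickle.load(open(f"w{i}.pkl","rb")) for i in (1,2)]
P={"lane1":([359.8,220.4],[448.2,176.1]),"lane2":([293.6,227.9],[382.9,182.8]),"hood_edge":([272.7,286.1],[356.1,247.7]),"jig":([256.2,155.9],[341.2,111.0]),"lane4":([174.3,241.8],[255.3,200.4])}
Z=dict(lane1=30,lane2=30,lane4=30,hood_edge=43.5,jig=0)
for q,(a,b) in P.items(): print(q,*[np.round(v,1) for v in tri([ray("wrist",a,A[0]),ray("wrist",b,B[0])])],np.round(atz("wrist",a,A[0],Z[q]),1),np.round(atz("wrist",b,B[0],Z[q]),1))
for i,X in enumerate((A,B)):
    pts={q:atz("wrist",P[q][i],X[0],Z[q]) for q in P}; print(jigfit(pts))
# depth-based heights near pix
for uv in ([359,220],[300,200],[260,235],[365,255]): print(uv,A[2][uv[1],uv[0]])
E
python3 - <<'E'
import cv2
im=cv2.imread("pics/w2.png"); cv2.imwrite("pics/w2c.png",cv2.resize(im[90:290,170:490],None,fx=2.5,fy=2.5,interpolation=2))
E
```

```text
lane1 [506.5 114.6  43.5] [0.4 0.4] [509.6 116.4  30. ] [507.4 119.1  30. ]
lane2 [511.1  53.7  53.5] [0.2 0.2] [516.7  52.3  30. ] [513.5  57.7  30. ]
hood_edge [572.1  31.9  44.1] [0.8 0.8] [571.5  31.5  43.5] [573.1  32.4  43.5]
jig [448.4  18.1  23.5] [0.1 0.1] [449.2  14.4   0. ] [446.7  19.6   0. ]
lane4 [528.  -62.1  38.2] [0.3 0.3] [529.9 -65.4  30. ] [529.6 -63.3  30. ]
(array([449.58841016,  15.71630211]), np.float64(6.8189181497970575), {'lane1': array([-1.5,  0. ]), 'lane2': array([-1.2,  2.5]), 'hood_edge': array([ 2.2, -1. ]), 'jig': array([0.4, 1.3]), 'lane4': array([ 0.2, -2.9])})
(array([448.21301688,  19.21270919]), np.float64(6.635611307989062), {'lane1': array([-0.4,  0.6]), 'lane2': array([0.7, 0.4]), 'hood_edge': array([-0.7,  1.3]), 'jig': array([ 1.5, -0.4]), 'lane4': array([-1.1, -1.8])})
[359, 220] 383.5493
[300, 200] 356.2145
[260, 235] 358.79984
[365, 255] 363.6938
```

View pics/w2c.png

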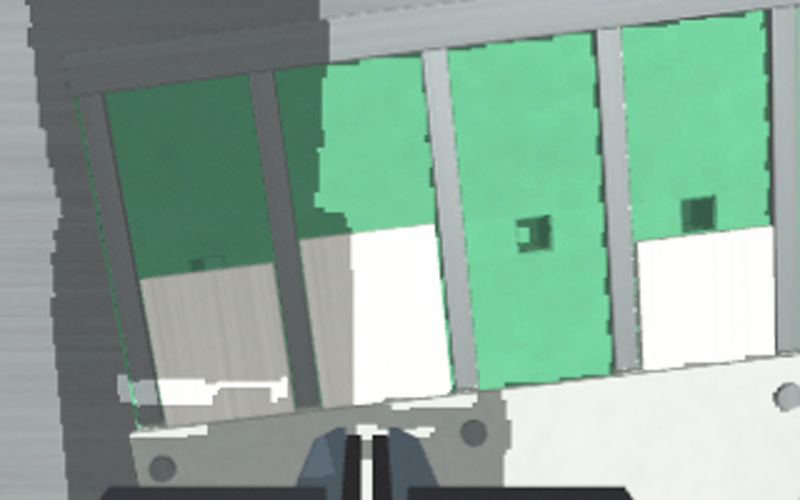

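The enlarged crop shows rail and stop corners, hole outlines and plate front edges sharply. The plate fronts are lane 4 from (140, 280) to (273, 264), lane 3 from (300, 240) to (437, 225), and lane 1 from (636, 241) to (773, 228).

Run:
```python
from h import *; import pickle
from scipy.optimize import least_squares
T=pickle.load(open("w2.pkl","rb"))[0]
P=[((424,50),(0,-4.5,35)),((447,48),(0,4.5,35)),((597,30),(0,57.5,35)),((620,27),(0,66.5,35)),((249,73),(0,-66.5,35)),((273,70),(0,-57.5,35)),((535,234),(70,31,30)),((698,214),(70,93,30)),((612,371),(122,57.5,35))]
uv=np.array([(c[0]/2.5+170-.3,c[1]/2.5+90-.3) for c,_ in P]); J=np.array([j for _,j in P],float)[:-1]; uv=uv[:-1]
def w(p,J): c,s=np.cos(p[2]),np.sin(p[2]); return np.c_[p[0]+c*J[:,0]-s*J[:,1],p[1]+s*J[:,0]+c*J[:,1],p[3]+J[:,2]]
f=lambda p:(np.array([pix("wrist",x,T) for x in w(p,J)])-uv).ravel()
s=least_squares(f,[448,20,.12,0]); p=s.x; print(p[:2],np.degrees(p[2]),p[3],np.round(s.fun.reshape(-1,2),1).tolist())
s=least_squares(lambda q:f([*q,0]),[448,20,.12]); p=s.x; print(p[:2],np.degrees(p[2]),np.round(s.fun.reshape(-1,2),1).tolist())
c,s_=np.cos(p[2]),np.sin(p[2])
for n,es in {1:((636,241),(773,228)),3:((300,240),(437,225)),4:((140,280),(273,264))}.items():
  for e in es:
    q=atz("wrist",(e[0]/2.5+170,e[1]/2.5+90),T,36)[:2]-p[:2]; print(n,np.round([c*q[0]+s_*q[1],-s_*q[0]+c*q[1]],1))
for jx in (95,): print([np.round(w([*p,0],np.array([[jx,y,36.]]))[0],1).tolist() for y in (93,-31,-93)])
q=atz("wrist",(571.4,325.4),T,122)-[*p[:2],0];print("clamp",c*q[0]+s_*q[1],-s_*q[0]+c*q[1])
```

```text
[448.01698902  19.44615227] 6.622667256055968 -0.21041929166164766 [[-0.8, 0.4], [0.1, -0.1], [-0.3, -0.2], [0.6, -0.2], [0.1, -0.0], [0.5, -0.1], [-0.3, -0.0], [0.1, 0.2]]
[448.02663199  19.42228845] 6.622577324535058 [[-0.8, 0.4], [0.1, -0.1], [-0.3, -0.2], [0.6, -0.2], [0.1, -0.0], [0.5, -0.1], [-0.2, 0.0], [0.1, 0.2]]
1 [76.6 67.7]
1 [ 77.8 118.9]
3 [ 61.3 -56.3]
3 [61.9 -5.3]
4 [  68.8 -118.1]
4 [ 68.9 -67.6]
[[531.7, 122.8, 36.0], [546.0, -0.4, 36.0], [553.1, -62.0, 36.0]]
clamp 186.28542869096927 155.0506366975914
```

Call:
{"name": "carry_out", "arguments": {"delta_rot": [[0,0,1.7],[0,0,1.7],[0,0,1.7],[0,0,1.65],[0,0,0],[0,0,0],[0,0,0],[0,0,0]], "dp": [[-0.0027,0.0317,-0.03],[-0.0027,0.0317,-0.03],[-0.0027,0.0317,-0.03],[-0.0027,0.0317,-0.03],[0,0,-0.03],[0,0,-0.014],[0,0,-0.004],[0,0,0]], "grip": [0,0,0,0,0,0,0,0], "squeeze": 20}}

```text
clock: 4.85
tool_pos: [537.7, 122.7, 45.9]
orientation: [180.0, -0.0, -173.4]
force: [0.3, -0.0, 1.3]
gripper_width: 0.003
grasp_force: 0.0
```

Call:
{"name": "carry_out", "arguments": {"delta_rot": [[0,0,0],[0,0,0],[0,0,0],[0,0,0],[0,0,0]], "dp": [[0,0,-0.004],[0,0,-0.002],[0,0,-0.001],[0,0,0],[0,0,0]], "grip": [0,0,0,0,0]}}

```text
clock: 5.35
tool_pos: [538.1, 122.3, 39.2]
orientation: [180.0, 0.0, -173.5]
force: [-0.1, -0.1, -0.8]
gripper_width: 0.004
grasp_force: 0.0
```

Call:
{"name": "carry_out", "arguments": {"delta_rot": [[0,0,0],[0,0,0],[0,0,0],[0,0,0],[0,0,0]], "dp": [[0,0,-0.001],[0,0,-0.001],[0,0,-0.001],[0,0,-0.001],[0,0,0]], "grip": [0,0,0,0,0]}}

```text
clock: 5.85
tool_pos: [537.9, 122.4, 36.3]
orientation: [180.0, 0.0, -173.5]
force: [-3.3, 0.1, 9.8]
gripper_width: 0.005
grasp_force: 4.8
```

Call:
{"name": "carry_out", "arguments": {"delta_rot": [[0,0,0],[0,0,0],[0,0,0],[0,0,0]], "dp": [[0,0,-0.0005],[-0.003,-0.0003,0],[-0.005,-0.0006,0],[-0.008,-0.0009,0]], "grip": [0,0,0,0]}}

```text
clock: 6.25
tool_pos: [525.8, 121.3, 36.4]
orientation: [180.0, 0.5, -173.5]
force: [3.1, 0.3, 7.1]
gripper_width: 0.007
grasp_force: 3.2
```

Call:
{"name": "carry_out", "arguments": {"delta_rot": [[0,0,0],[0,0,0],[0,0,0],[0,0,0],[0,0,0],[0,0,0],[0,0,0],[0,0,0]], "dp": [[-0.009,-0.001,0],[-0.009,-0.001,0],[-0.009,-0.001,0],[-0.009,-0.001,0],[-0.009,-0.001,0],[-0.008,-0.001,0],[-0.005,-0.0006,0],[0,0,0]], "grip": [0,0,0,0,0,0,0,0]}}

```text
clock: 7.05
tool_pos: [466.5, 114.6, 36.3]
orientation: [180.0, 0.4, -173.5]
force: [2.1, -0.6, 9.5]
gripper_width: 0.004
grasp_force: 4.6
```

Call:
{"name": "carry_out", "arguments": {"delta_rot": [[0,0,0],[0,0,0],[0,0,0],[0,0,0]], "dp": [[-0.003,-0.0003,-0.0003],[-0.003,-0.0003,0],[-0.002,-0.0003,0],[0,0,0]], "grip": [0,0,0,0]}}

```text
clock: 7.45
tool_pos: [460.5, 114.1, 36.3]
orientation: [179.9, 0.6, -173.5]
force: [3.6, 0.4, 8.4]
gripper_width: 0.003
grasp_force: 4.0
```

Call:
{"name": "carry_out", "arguments": {"delta_rot": [[0,0,0],[0,0,0],[0,0,0],[0,0,0],[0,0,0]], "dp": [[0,0,-0.0004],[-0.002,-0.0002,0],[-0.002,-0.0002,0],[-0.002,-0.0002,0],[0,0,0]], "grip": [0,0,0,0,0]}}

```text
clock: 7.95
tool_pos: [455.9, 113.7, 36.4]
orientation: [179.9, 0.8, -173.5]
force: [6.9, 0.2, 10.0]
gripper_width: 0.005
grasp_force: 4.5
```

Call:
{"name": "carry_out", "arguments": {"delta_rot": [[0,0,0],[0,0,0],[0,0,0],[0,0,0],[0,0,0],[0,0,0],[0,0,0]], "dp": [[0,0,0.02],[0.03,-0.038,0],[0.03,-0.038,0],[0.03,-0.038,0],[0,0,-0.013],[0,0,-0.004],[0,0,0]], "grip": [0,0,0,0,0,0,0]}}

```text
clock: 8.65
tool_pos: [539.5, -1.6, 36.6]
orientation: [180.0, -0.0, -173.5]
force: [0.6, 0.1, 0.2]
gripper_width: 0.003
grasp_force: 0.0
```

Call:
{"name": "carry_out", "arguments": {"delta_rot": [[0,0,0],[0,0,0],[0,0,0]], "dp": [[0,0,-0.001],[0,0,-0.001],[0,0,0]], "grip": [0,0,0]}}

```text
clock: 8.95
tool_pos: [539.3, -1.1, 36.3]
orientation: [-180.0, -0.0, -173.4]
force: [-2.8, -2.6, 11.4]
gripper_width: 0.01
grasp_force: 5.3
```

Call:
{"name": "carry_out", "arguments": {"delta_rot": [[0,0,0],[0,0,0],[0,0,0],[0,0,0],[0,0,0],[0,0,0],[0,0,0],[0,0,0],[0,0,0]], "dp": [[0,0,-0.0004],[-0.003,-0.0003,0],[-0.006,-0.0007,0],[-0.009,-0.001,0],[-0.009,-0.001,0],[-0.009,-0.001,0],[-0.009,-0.001,0],[-0.006,-0.0007,0],[0,0,0]], "grip": [0,0,0,0,0,0,0,0,0]}}

```text
clock: 9.85
tool_pos: [490.7, -6.4, 36.3]
orientation: [-180.0, 0.3, -173.4]
force: [1.7, 0.2, 9.8]
gripper_width: 0.002
grasp_force: 4.7
```

Call:
{"name": "carry_out", "arguments": {"delta_rot": [[0,0,0],[0,0,0],[0,0,0],[0,0,0],[0,0,0],[0,0,0],[0,0,0],[0,0,0]], "dp": [[-0.003,-0.0003,-0.0003],[-0.003,-0.0003,0],[-0.003,-0.0003,0],[-0.003,-0.0003,0],[-0.003,-0.0003,0],[-0.002,-0.0002,0],[-0.002,-0.0002,0],[0,0,0]], "grip": [0,0,0,0,0,0,0,0]}}

```text
clock: 10.65
tool_pos: [474.2, -8.3, 36.3]
orientation: [-179.9, 0.6, -173.4]
force: [4.5, 1.5, 7.6]
gripper_width: 0.006
grasp_force: 4.0
```

Call:
{"name": "carry_out", "arguments": {"delta_rot": [[0,0,0],[0,0,0],[0,0,0],[0,0,0],[0,0,0]], "dp": [[0,0,-0.0005],[-0.003,-0.0003,0],[-0.003,-0.0003,0],[-0.002,-0.0002,0],[0,0,0]], "grip": [0,0,0,0,0]}}

```text
clock: 11.15
tool_pos: [467.5, -9.1, 36.4]
orientation: [-179.9, 0.8, -173.4]
force: [6.7, 0.7, 9.8]
gripper_width: 0.007
grasp_force: 4.8
```

Call:
{"name": "carry_out", "arguments": {"delta_rot": [[0,0,0],[0,0,0],[0,0,0],[0,0,0],[0,0,0],[0,0,0]], "dp": [[0,0,0.02],[0.045,-0.0265,0],[0.048,-0.0265,0],[0,0,-0.013],[0,0,-0.004],[0,0,0]], "grip": [0,0,0,0,0,0]}}

```text
clock: 11.75
tool_pos: [547.5, -58.6, 36.3]
orientation: [180.0, -0.1, -173.4]
force: [0.8, -0.5, 1.0]
gripper_width: 0.005
grasp_force: 1.0
```

Call:
{"name": "carry_out", "arguments": {"delta_rot": [[0,0,0],[0,0,0],[0,0,0]], "dp": [[0,0,-0.001],[0,0,-0.001],[0,0,0]], "grip": [0,0,0]}}

```text
clock: 12.05
tool_pos: [547.5, -58.5, 36.3]
orientation: [180.0, -0.0, -173.4]
force: [-3.3, -1.3, 12.3]
gripper_width: 0.01
grasp_force: 6.2
```

Call:
{"name": "carry_out", "arguments": {"delta_rot": [[0,0,0],[0,0,0],[0,0,0],[0,0,0],[0,0,0],[0,0,0],[0,0,0],[0,0,0],[0,0,0],[0,0,0]], "dp": [[0,0,-0.0004],[-0.003,-0.0003,0],[-0.006,-0.0007,0],[-0.009,-0.001,0],[-0.009,-0.001,0],[-0.009,-0.001,0],[-0.009,-0.001,0],[-0.009,-0.001,0],[-0.005,-0.0007,0],[0,0,0]], "grip": [0,0,0,0,0,0,0,0,0,0]}}

```text
clock: 13.05
tool_pos: [491.2, -65.6, 36.3]
orientation: [-179.9, 0.4, -173.4]
force: [1.9, 0.1, 10.9]
gripper_width: 0.006
grasp_force: 5.6
```

Call:
{"name": "carry_out", "arguments": {"delta_rot": [[0,0,0],[0,0,0],[0,0,0],[0,0,0],[0,0,0],[0,0,0],[0,0,0],[0,0,0],[0,0,0]], "dp": [[-0.003,-0.0003,-0.0005],[-0.003,-0.0003,0],[-0.003,-0.0003,0],[-0.003,-0.0003,0],[-0.003,-0.0003,0],[-0.003,-0.0003,-0.0003],[-0.003,-0.0003,0],[-0.002,-0.0003,0],[0,0,0]], "grip": [0,0,0,0,0,0,0,0,0]}}

```text
clock: 13.95
tool_pos: [471.9, -68.2, 36.3]
orientation: [-179.8, 0.8, -173.4]
force: [6.3, 0.9, 11.4]
gripper_width: 0.009
grasp_force: 5.5
```

Call:
{"name": "carry_out", "arguments": {"delta_rot": [[0,0,0],[0,0,0],[0,0,0],[0,0,0],[0,0,0],[0,0,0],[0,0,0]], "dp": [[0,0,0.03],[0.012,0.02,0.032],[0.02,0.02,0.032],[0.02,0.02,0.032],[0.02,0.02,0.032],[0,0.01,0.02],[0,0,0]], "grip": [0,0,0,0,0,0,0]}}

```text
clock: 14.65
tool_pos: [539.1, 23.5, 213.7]
orientation: [180.0, 0.2, -173.3]
force: [-0.0, -0.2, -0.3]
gripper_width: 0.002
grasp_force: 0.0
```

```bash
python3 -c "
from look import *
look('w3',['plate1_bore','hood_edge','clamp_tip','jig'])
im=cv2.imread('pics/w3.png'); cv2.imwrite('pics/w3c.png',cv2.resize(im[90:290,170:490],None,fx=2.5,fy=2.5,interpolation=2))"
```

```text
plate1_bore [([423.5, 197.8], 0.78)]
hood_edge [([323.3, 258.4], 0.74)]
clamp_tip [([516.5, 355.5], 0.78), ([421.4, 198.6], 0.16), ([158.7, 380.9], 0.16)]
jig [([320.3, 120.9], 0.66)]
14.9 [537.05278092  21.03749469 209.67653351] [ 179.98378603   -0.21722004 -173.48791852] [-0.58665205  0.21932006  0.22088592]
```

View pics/w3c.png

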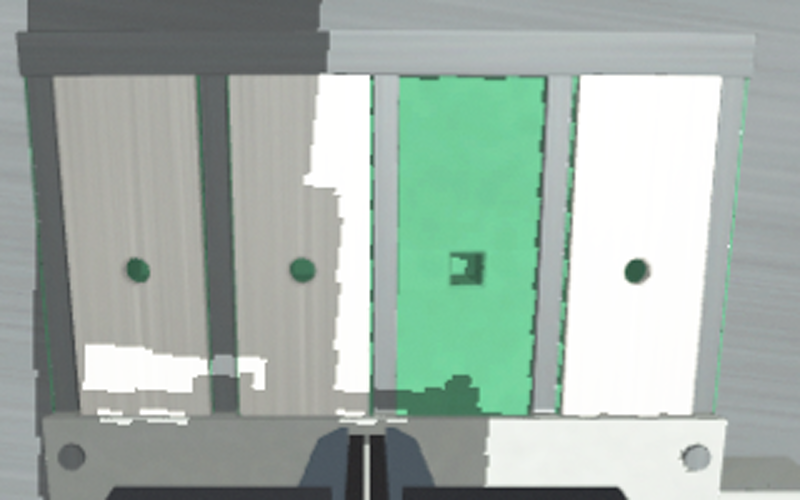

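All three plates sit against the stop. Their bores in the crop are lane 4 at (138, 270), lane 3 at (302, 270) and lane 1 at (637, 270).

```bash
cat > jf.py <<'E'
from h import *; import pickle
from scipy.optimize import least_squares
def w(p,J): c,s=np.cos(p[2]),np.sin(p[2]); return np.c_[p[0]+c*J[:,0]-s*J[:,1],p[1]+s*J[:,0]+c*J[:,1],p[3]+J[:,2]]
def fit(T,P,sc=2.5,off=(170,90)):
    uv=np.array([(c[0]/sc+off[0]-.3,c[1]/sc+off[1]-.3) for c,_ in P]); J=np.array([j for _,j in P],float)
    f=lambda p:(np.array([pix("wrist",x,T) for x in w(p,J)])-uv).ravel()
    s=least_squares(f,[448,20,.12,0]); q=least_squares(lambda a:f([*a,0]),[448,20,.12]).x
    print(np.round(s.x,2),np.degrees(s.x[2]),np.round(s.fun.reshape(-1,2),1).tolist()); print("z0",np.round(q,2),np.degrees(q[2])); return q
E
python3 - <<'E'
from jf import *
T=pickle.load(open("w3.pkl","rb"))[0]; print(T[:3,3])
P=[((372,75),(0,-4.5,35)),((397,75),(0,4.5,35)),((547,75),(0,57.5,35)),((572,75),(0,66.5,35)),((467,268),(70,31,30)),((200,75),(0,-66.5,35)),((228,75),(0,-57.5,35))]
p=fit(T,P)
for n,c in {1:(637,270),3:(302,270),4:(138,270)}.items():
    x=atz("wrist",(c[0]/2.5+169.7,c[1]/2.5+89.7),T,36); d=x[:2]-p[:2]; c,s=np.cos(p[2]),np.sin(p[2]); print(n,np.round(x,1),np.round([c*d[0]+s*d[1],-s*d[0]+c*d[1]],1))
s=[state()["tool_pos"] for _ in range(3)];print(s)
E
```

```text
[465.88717823  13.87193075 385.62728898]
[ 4.4788e+02  1.9000e+01  1.2000e-01 -1.5900e+00] 6.773576762709855 [[0.6, -0.0], [0.7, -0.0], [-0.2, 0.0], [-0.1, 0.0], [-0.3, -0.3], [0.2, 0.2], [-1.0, 0.1]]
z0 [4.4793e+02 1.8950e+01 1.2000e-01] 6.7747174731971445
1 [506.1 120.8  36. ] [69.8 94.3]
3 [520.9  -3.8  36. ] [ 69.8 -31.2]
4 [528.  -64.8  36. ] [ 69.6 -92.6]
[array([537.05278092,  21.03749469, 209.67653351]), array([537.05278092,  21.03749469, 209.67653351]), array([537.05278092,  21.03749469, 209.67653351])]
```

Call:
{"name": "carry_out", "arguments": {"delta_rot": [[0,0,0],[0,0,0],[0,0,0],[0,0,0],[0,0,0],[0,0,0],[0,0,0],[0,0,0],[0,0,0]], "dp": [[-0.01,-0.042,0],[-0.01,-0.042,0],[-0.01,-0.042,0],[-0.01,-0.042,0],[-0.01,-0.042,0],[-0.01,-0.042,0],[-0.01,-0.03,0],[0,0,0],[0,0,0]], "grip": [0.03,0.03,0.03,0.03,0.03,0.03,0.03,0.03,0.03]}}

```text
clock: 15.8
tool_pos: [467.7, -260.8, 210.2]
orientation: [179.9, -0.1, -173.6]
force: [0.2, 0.2, 0.4]
gripper_width: 0.33
grasp_force: 0.0
```

```bash
python3 -c "
from look import *
look('w4',['pin1','rack'])"
```

```text
pin1 [([244.7, 203.9], 0.77), ([246.1, 156.9], 0.62), ([589.2, 353.4], 0.4), ([251.6, 219.4], 0.38)]
rack [([252.1, 219.2], 0.87)]
15.95 [ 468.67164818 -259.50375856  210.94936711] [ 1.79940429e+02 -3.86692334e-02 -1.73406706e+02] [0.36880186 0.11324623 0.34275933]
```

Call:
{"name": "carry_out", "arguments": {"delta_rot": [[0,0,0],[0,0,0],[0,0,0],[0,0,0]], "dp": [[-0.01,-0.04,0],[-0.01,-0.02,0],[0,0,0],[0,0,0]], "grip": [0.03,0.03,0.03,0.03]}}

```text
clock: 16.35
tool_pos: [449.0, -319.5, 211.2]
orientation: [179.9, 0.0, -173.4]
force: [0.3, -0.1, 0.4]
gripper_width: 0.332
grasp_force: 0.0
```

```bash
python3 -c "
from look import *
look('w5',['pin1','rack'])"
```

```text
pin1 [([314.0, 185.4], 0.89), ([294.7, 273.8], 0.74), ([290.4, 320.2], 0.66), ([304.1, 228.3], 0.6)]
rack [([304.4, 242.8], 0.76)]
16.5 [ 449.21663698 -319.26370087  211.38520696] [ 1.79967335e+02  7.48706476e-03 -1.73371447e+02] [ 0.45864677  0.68651274 -0.84850639]
```

View pics/w5.png

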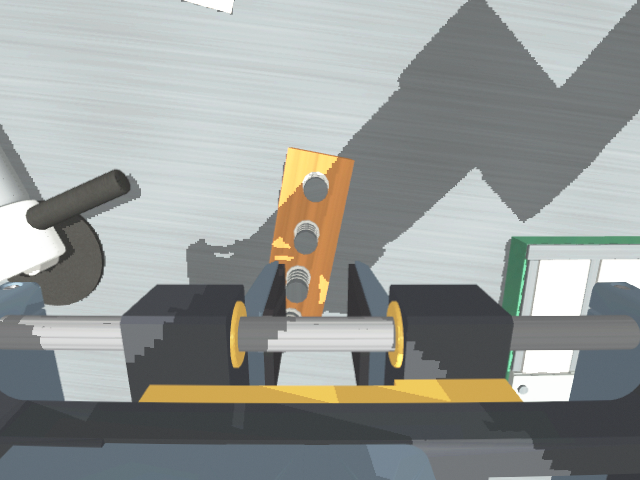

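Wrist view w5: the rack has dark pin tops at (316, 188), (305, 239) and (297, 289). A fourth is hidden behind the gripper at about (292, 318).

```bash
cat > tops.py <<'E'
from h import *; import pickle
def cloud(n,T,d):
    c=cams.calibration(n); K=np.array([[c["fx"],0,c["cx"]],[0,c["fy"],c["cy"]],[0,0,1]])
    v,u=np.mgrid[:480,:640]; q=cv2.undistortPoints(np.stack([u,v],-1).reshape(-1,1,2).astype(float),K,np.array([c["k1"],0,0,0.]))[:,0].reshape(480,640,2)
    P=np.dstack([q,np.ones((480,640))])*d[...,None]; return P@T[:3,:3].T+T[:3,3]
def tops(n,T,d,lo=70,hi=90,box=(350,600,-420,-220)):
    W=cloud(n,T,d); m=(d>0)&(W[...,2]>lo)&(W[...,2]<hi)&(W[...,0]>box[0])&(W[...,0]<box[1])&(W[...,1]>box[2])&(W[...,1]<box[3])
    k,l,s,c=cv2.connectedComponentsWithStats(m.astype(np.uint8),connectivity=4)
    for i in range(1,k):
        if s[i,4]>25: 
            w=W[l==i]; z=np.median(w[:,2]); t=w[w[:,2]>w[:,2].max()-8]
            print(np.round(c[i],1),s[i,4],"z",round(z,1),"cen",np.round(w.mean(0),1),"mid",np.round((w.min(0)+w.max(0))/2,1),"ext",np.round(np.ptp(w,axis=0),1))
if __name__=="__main__":
    for i in "45":
        T,o,d=pickle.load(open(f"w{i}.pkl","rb")); print(i); tops("wrist",T,d)
    T,im,d=shot("top"); print("top"); tops("top",T,d)
E
python3 tops.py
```

```text
4
[244.6 157.8] 567 z 81.3 cen [ 413.6 -324.2   80.5] mid [ 413.6 -325.    77.3] ext [19.7 20.5 13.1]
[237.3 212.6] 535 z 81.3 cen [ 457.9 -327.3   80.3] mid [ 458.7 -328.1   76.8] ext [19.9 20.1 13.3]
[230.4 263.4] 514 z 81.2 cen [ 502.2 -330.6   80. ] mid [ 503.4 -331.1   76.9] ext [19.7 20.  13.6]
5
[315.5 188.8] 505 z 81.4 cen [ 413.3 -325.    80.9] mid [ 413.6 -325.1   76.8] ext [19.6 19.3 13.5]
[305.6 241.1] 495 z 81.2 cen [ 457.6 -328.3   80.3] mid [ 459.  -328.4   77.2] ext [20.  19.9 14. ]
[296.6 289.6] 485 z 81.2 cen [ 501.8 -331.4   79.9] mid [ 503.4 -331.2   76.7] ext [19.5 20.  13.1]
top
[492.6 277.4] 107 z 79.9 cen [ 548.8 -331.2   79.3] mid [ 549.1 -331.9   77.2] ext [19.7 19.3 13.6]
[491.5 301.9] 107 z 79.5 cen [ 503.9 -328.1   79. ] mid [ 503.9 -329.    76.5] ext [18.8 20.1 12.8]
```

Call:
{"name": "carry_out", "arguments": {"delta_rot": [[0,0,0],[0,0,0],[0,0,0],[0,0,0],[0,0,0],[0,0,0],[0,0,0],[0,0,0]], "dp": [[0.0097,-0.009,-0.02],[0,0,-0.04],[0,0,-0.04],[0,0,-0.03],[0,0,-0.02],[0,0,-0.011],[0,0,0],[0,0,0]], "grip": [0.035,0.035,0.035,0.035,0.035,0.035,0.035,0.035]}}

```text
clock: 17.35
tool_pos: [459.2, -329.7, 51.2]
orientation: [-179.9, 0.1, -173.4]
force: [0.2, -0.5, -0.5]
gripper_width: 0.382
grasp_force: 0.0
```

Now close on the pin, then lift it.

Call:
{"name": "carry_out", "arguments": {"delta_rot": [[0,0,0],[0,0,0],[0,0,0],[0,0,0]], "dp": [[0,0.001,-0.001],[0,0,0],[0,0,0],[0,0,0]], "grip": [0.03,0.01,0.01,0.01], "squeeze": 20}}

```text
clock: 17.75
tool_pos: [458.8, -328.6, 50.3]
orientation: [-180.0, 0.1, -173.5]
force: [-0.5, 0.1, 4.9]
gripper_width: 0.211
grasp_force: 20.0
```

Run:
```python
from h import *
s=state(); print({k:np.round(s[k],2) for k in ("tool_pos","orientation","force","torque","gripper_width","grasp_force")})
```

```text
{'tool_pos': array([ 458.83, -328.64,   50.27]), 'orientation': array([-1.7997e+02,  7.0000e-02, -1.7347e+02]), 'force': array([-0.53,  0.06,  4.91]), 'torque': array([0.3 , 0.05, 0.01]), 'gripper_width': np.float64(0.21), 'grasp_force': np.float64(20.0)}
```

Call:
{"name": "carry_out", "arguments": {"delta_rot": [[0,0,0],[0,0,0],[0,0,0],[0,0,0],[0,0,0]], "dp": [[0,0,0.01],[0,0,0.025],[0,0,0.03],[0,0,0],[0,0,0]], "grip": [0.01,0.01,0.01,0.01,0.01]}}

```text
clock: 18.25
tool_pos: [458.5, -328.7, 115.1]
orientation: [-179.9, 0.1, -173.5]
force: [0.6, -0.6, -0.1]
gripper_width: 0.216
grasp_force: 20.0
```

Run:
```python
from tops import *
T,im,d=shot("wrist","g1"); s=state(); print(s["tool_pos"],s["force"],s["gripper_width"]); 
W=cloud("wrist",T,d); Ti=np.linalg.inv(T@np.linalg.inv(cams.calibration("wrist")["T_tool_cam"]))
Q=W@Ti[:3,:3].T+Ti[:3,3]; m=(d>0)&(abs(Q[...,1])<13)&(abs(Q[...,0])<25)&(Q[...,2]>-50)&(Q[...,2]<10)
print(m.sum()); 
for z in range(-40,10,5):
    k=m&(Q[...,2]>=z)&(Q[...,2]<z+5)
    if k.sum()>5: q=Q[k]; print(z,k.sum(),np.round(q.min(0),1),np.round(q.max(0),1))
tops("wrist",T,d)
cv2.imwrite("pics/g1c.png",cv2.resize(im[200:400,200:440,::-1],None,fx=3,fy=3,interpolation=2))
```

```text
[ 457.95229191 -328.28182913  114.09438031] [ 0.40884718 -0.09623621 -1.12984069] 0.2113644382300138
3165
-40 160 [-15.6 -13.  -40. ] [ 18.4  12.9 -35. ]
-35 614 [-15.1 -12.9 -34.9] [ 18.4  13.  -30. ]
-30 359 [  2.5 -13.  -30. ] [ 18.4  12.9 -25. ]
-25 349 [  0.  -12.9 -24.9] [ 18.6  12.9 -20. ]
-20 232 [  2.5 -12.9 -20. ] [ 18.4  12.9 -15. ]
-15 283 [  1.6 -12.8 -14.9] [ 18.4  13.  -10. ]
-10 251 [  1.5 -13.  -10. ] [18.2 12.8 -5. ]
-5 173 [  1.3 -12.9  -5. ] [18.4 12.8 -0. ]
0 245 [  1.4 -10.6   0. ] [11.9  9.   5. ]
5 149 [  1.2 -10.6   5. ] [12.1  9.1  9.1]
[333.5 194.7] 1082 z 81.4 cen [ 413.3 -325.3   80.7] mid [ 413.7 -325.2   76.7] ext [19.9 19.9 12.8]
[305.  352.8] 43 z 81.5 cen [ 512.  -330.6   81.6] mid [ 512.3 -330.6   81.9] ext [ 3.2 11.   3.6]
[297.3 381.3] 91 z 72.6 cen [ 539.1 -333.1   72.8] mid [ 539.8 -332.5   73.3] ext [4.  9.5 6.3]
```

View pics/g1c.png

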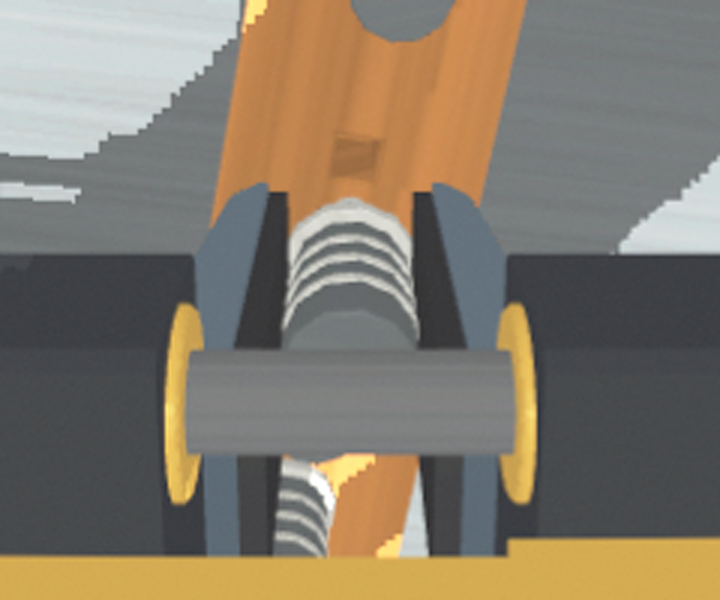

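The pin is gripped upright between the pads, centred at about column 317 in the full picture, and the rack still holds the others.

Call:
{"name": "carry_out", "arguments": {"delta_rot": [[0,0,0],[0,0,0],[0,0,0],[0,0,0],[0,0,0],[0,0,0],[0,0,0],[0,0,0],[0,0,0]], "dp": [[0.005,0.044,0],[0.017,0.044,0],[0.017,0.044,0],[0.017,0.044,0],[0.017,0.044,0],[0.017,0.044,0],[0,0,-0.02],[0,0,-0.006],[0,0,0]], "grip": [0.01,0.01,0.01,0.01,0.01,0.01,0.01,0.01,0.01]}}

```text
clock: 19.2
tool_pos: [546.6, -64.6, 86.4]
orientation: [179.9, -0.3, -173.5]
force: [-0.7, 0.1, -1.1]
gripper_width: 0.21
grasp_force: 20.0
```

```bash
cat > bores.py <<'E'
from tops import *
def bores(name):
    T,im,d=shot("wrist",name); s=state(); print(s["clock"],s["tool_pos"],s["force"],s["orientation"])
    for x in tip_of("wrist","plate1_bore")[:4]: print(np.round(x["centre"],1),round(x["p"],2),np.round(atz("wrist",x["centre"],T,36),1))
    return T,im,d
E
python3 - <<'E'
from bores import *
T,im,d=bores("b4"); p=pix("wrist",[528,-64.8,36],T); print(p); u,v=int(p[0]),int(p[1])
cv2.imwrite("pics/b4c.png",cv2.resize(im[150:350,200:440,::-1],None,fx=3,fy=3,interpolation=2))
E
```

```text
19.25 [547.39311341 -65.12776726  87.37963671] [-0.64562786  0.06408806 -1.77095903] [ 1.79967090e+02 -1.60645571e-01 -1.73517252e+02]
[621.9 234.2] 0.88 [506.6 121.7  36. ]
[516.8 234.1] 0.65 [514.2  55.1  36. ]
[320.74594086 234.19305366]
```

View pics/b4c.png

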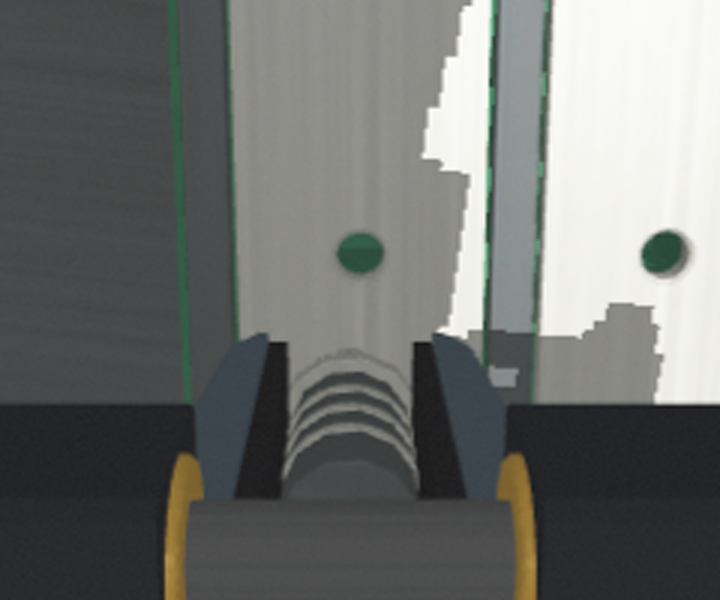

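Lane 4's bore is at (319.7, 234.3) in the full picture, with the held pin's axis at about column 316.7. That calls for a shift of roughly (-18, 0) mm.

Call:
{"name": "carry_out", "arguments": {"delta_rot": [[0,0,0],[0,0,0],[0,0,0],[0,0,0],[0,0,0],[0,0,0],[0,0,0]], "dp": [[-0.018,0,0],[0,0,-0.006],[0,0,-0.003],[0,0,-0.003],[0,0,-0.003],[0,0,-0.002],[0,0,0]], "grip": [0.01,0.01,0.01,0.01,0.01,0.01,0.01]}}

```text
clock: 20.0
tool_pos: [530.2, -64.6, 71.1]
orientation: [180.0, -0.1, -173.5]
force: [-1.1, 0.2, 0.5]
gripper_width: 0.217
grasp_force: 20.0
```

Call:
{"name": "carry_out", "arguments": {"delta_rot": [[0,0,0],[0,0,0],[0,0,0],[0,0,0],[0,0,0]], "dp": [[0,0,-0.003],[0,0,-0.003],[0,0,-0.003],[0,0,-0.003],[0,0,0]], "grip": [0.01,0.01,0.01,0.01,0.01]}}

```text
clock: 20.5
tool_pos: [530.2, -64.5, 58.7]
orientation: [180.0, -0.0, -173.5]
force: [-1.1, -0.3, -0.8]
gripper_width: 0.211
grasp_force: 20.0
```

Call:
{"name": "carry_out", "arguments": {"delta_rot": [[0,0,0],[0,0,0],[0,0,0],[0,0,0],[0,0,0],[0,0,0],[0,0,0]], "dp": [[0,0,-0.004],[0,0,-0.004],[0,0,-0.003],[0,0,-0.001],[0,0,-0.001],[0,0,-0.001],[0,0,0]], "grip": [0.01,0.01,0.01,0.01,0.01,0.01,0.01]}}

```text
clock: 21.2
tool_pos: [530.4, -64.5, 46.3]
orientation: [180.0, 0.0, -173.5]
force: [-2.9, 0.4, 6.8]
gripper_width: 0.211
grasp_force: 20.0
```

Call:
{"name": "carry_out", "arguments": {"delta_rot": [[0,0,0],[0,0,0],[0,0,0],[0,0,0],[0,0,0],[0,0,0],[0,0,0],[0,0,0],[0,0,0],[0,0,0]], "dp": [[0,0,0],[0,0,0],[0,0,0.03],[0,0,0.04],[-0.01,-0.03,0.03],[-0.015,-0.045,0],[-0.015,-0.045,0],[-0.015,-0.045,0],[-0.01,-0.03,0],[0,0,0]], "grip": [0.035,0.035,0.035,0.035,0.035,0.035,0.035,0.035,0.035,0.035]}}

```text
clock: 22.2
tool_pos: [464.7, -263.1, 145.4]
orientation: [-179.9, 0.0, -173.7]
force: [0.6, -0.4, -0.2]
gripper_width: 0.387
grasp_force: 0.0
```

Run:
```python
from tops import *
T,im,d=shot("wrist","r2"); s=state(); print(s["clock"],s["tool_pos"],s["orientation"]); tops("wrist",T,d)
T,im,d=shot("top","t2"); tops("top",T,d); tops("top",T,d,60,90,(430,620,-120,180))
```

```text
22.25 [ 465.17687639 -261.12544148  145.27494118] [-1.79995205e+02  4.10988452e-02 -1.73667765e+02]
[229.4 167.1] 928 z 81.3 cen [ 413.4 -324.    80.4] mid [ 413.7 -324.8   76.7] ext [19.7 20.1 13.4]
[214.7 282.8] 62 z 72.2 cen [ 494.6 -332.    72.6] mid [ 495.2 -332.6   73.3] ext [ 3.6 13.2  6.4]
[492.5 277.3] 110 z 79.5 cen [ 549.  -331.1   79. ] mid [ 549.1 -331.9   76.7] ext [19.6 19.8 13.2]
[221.6 234. ] 68 z 67.4 cen [609.  174.6  67.3] mid [609.7 174.4  66.5] ext [20.4 10.9 12.4]
[346.1 282.2] 101 z 75.5 cen [528.6 -62.2  74.6] mid [529.  -62.1  71. ] ext [18.2 18.5 19.5]
```

Call:
{"name": "carry_out", "arguments": {"delta_rot": [[0,0,0],[0,0,0],[0,0,0],[0,0,0],[0,0,0],[0,0,0],[0,0,0]], "dp": [[-0.0255,-0.032,0],[-0.026,-0.032,0],[0,0,-0.04],[0,0,-0.03],[0,0,-0.015],[0,0,-0.01],[0,0,0]], "grip": [0.035,0.035,0.035,0.035,0.035,0.035,0.035]}}

```text
clock: 23.0
tool_pos: [414.0, -322.2, 49.3]
orientation: [179.9, -0.1, -173.4]
force: [-0.2, 0.8, -0.0]
gripper_width: 0.386
grasp_force: 0.0
```

Call:
{"name": "carry_out", "arguments": {"delta_rot": [[0,0,0],[0,0,0],[0,0,0],[0,0,0],[0,0,0],[0,0,0],[0,0,0],[0,0,0],[0,0,0]], "dp": [[0,-0.0025,0.0005],[0,0,0],[0,0,0],[0,0,0],[0,0,0],[0,0,0.01],[0,0,0.025],[0,0,0.03],[0,0,0]], "grip": [0.03,0.01,0.01,0.01,0.01,0.01,0.01,0.01,0.01]}}

```text
clock: 23.9
tool_pos: [416.1, -328.4, 120.2]
orientation: [-179.6, 0.3, -173.5]
force: [0.0, -1.2, -1.1]
gripper_width: 0.217
grasp_force: 20.0
```

Call:
{"name": "carry_out", "arguments": {"delta_rot": [[0,0,0],[0,0,0],[0,0,0],[0,0,0],[0,0,0],[0,0,0],[0,0,0],[0,0,0]], "dp": [[0.01,0.04,0.02],[0.0165,0.0405,0.005],[0.0165,0.0405,0],[0.0165,0.0405,0],[0.0165,0.0405,0],[0.0165,0.0405,0],[0.0165,0.0405,0],[0.0176,0.0405,0]], "grip": [0.01,0.01,0.01,0.01,0.01,0.01,0.01,0.01]}}

```text
clock: 24.7
tool_pos: [540.7, -1.2, 140.6]
orientation: [-180.0, -0.0, -173.5]
force: [1.0, 0.0, -0.6]
gripper_width: 0.218
grasp_force: 20.0
```

Call:
{"name": "carry_out", "arguments": {"delta_rot": [[0,0,0],[0,0,0],[0,0,0],[0,0,0]], "dp": [[0,0,-0.03],[0,0,-0.02],[0,0,0],[0,0,0]], "grip": [0.01,0.01,0.01,0.01]}}

```text
clock: 25.1
tool_pos: [540.5, -2.8, 90.9]
orientation: [-180.0, -0.0, -173.5]
force: [0.6, -0.2, -0.2]
gripper_width: 0.215
grasp_force: 20.0
```

```bash
cat > hov.py <<'E'
from tops import *; import sys
name=sys.argv[1]
T,im,d=shot("wrist",name); s=state(); print(s["clock"],s["tool_pos"],s["orientation"],s["force"])
Ti=cams.calibration("wrist")["T_tool_cam"]; zb=s["tool_pos"][2]-36
# dark hole near the middle column, above the fingers
g=cv2.GaussianBlur(im,(3,3),0).astype(int); roi=np.zeros((480,640),bool); roi[150:272,270:370]=1
W=cloud("wrist",T,d)
m=(roi&((g[...,0]<45)&(g[...,1]<110)&(g[...,1]-g[...,0]>15))).astype(np.uint8)
k,l,st,c=cv2.connectedComponentsWithStats(m)
for i in range(1,k):
    if st[i,4]>30:
        o,r=ray("wrist",c[i],Ti); b=o+r*(zb-o[2])/r[2]; print("hole",np.round(c[i],1),st[i].tolist(),"tool xy",np.round(b,1))
for v in range(235,285,4):   # grip between the pads: bright/dark limits in a row
    row=im[v,296:340].mean(1).astype(int); print(v,row[::3].tolist()) if len(sys.argv)>2 else None
cv2.imwrite(f"pics/{name}c.png",cv2.resize(im[150:350,200:440,::-1],None,fx=3,fy=3,interpolation=2))
E
python3 hov.py b3
```

```text
25.15 [541.14763183  -2.97263435  91.62594603] [-1.79979978e+02  7.74932121e-02 -1.73488716e+02] [-0.62013671 -0.30862592 -0.25801014]
```

View pics/b3c.png

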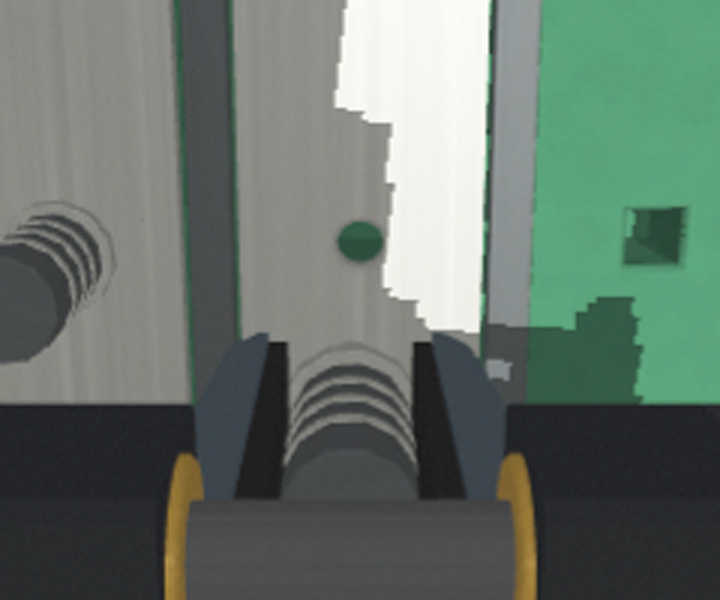

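Lane 3's bore is at (319.7, 230.5), and the seated pin 4 shows at left with its flange on the plate. The shift is again about -18.3 mm in x.

Call:
{"name": "carry_out", "arguments": {"delta_rot": [[0,0,0],[0,0,0],[0,0,0],[0,0,0],[0,0,0],[0,0,0],[0,0,0]], "dp": [[-0.0183,-0.0001,0],[0,0,-0.01],[0,0,-0.004],[0,0,-0.003],[0,0,-0.003],[0,0,-0.001],[0,0,0]], "grip": [0.01,0.01,0.01,0.01,0.01,0.01,0.01]}}

```text
clock: 25.85
tool_pos: [522.5, -2.6, 69.7]
orientation: [180.0, -0.0, -173.5]
force: [0.5, -0.1, -1.1]
gripper_width: 0.214
grasp_force: 20.0
```

Call:
{"name": "carry_out", "arguments": {"delta_rot": [[0,0,0],[0,0,0],[0,0,0],[0,0,0],[0,0,0],[0,0,0],[0,0,0]], "dp": [[0,0,-0.003],[0,0,-0.004],[0,0,-0.004],[0,0,-0.004],[0,0,-0.004],[0,0,-0.003],[0,0,0]], "grip": [0.01,0.01,0.01,0.01,0.01,0.01,0.01]}}

```text
clock: 26.55
tool_pos: [522.3, -2.6, 47.9]
orientation: [180.0, 0.0, -173.5]
force: [-0.8, 0.7, 2.0]
gripper_width: 0.212
grasp_force: 20.0
```

Call:
{"name": "carry_out", "arguments": {"delta_rot": [[0,0,0],[0,0,0],[0,0,0]], "dp": [[0,0,-0.001],[0,0,-0.001],[0,0,0]], "grip": [0.01,0.01,0.01]}}

```text
clock: 26.85
tool_pos: [522.4, -2.6, 47.8]
orientation: [180.0, 0.1, -173.5]
force: [-4.1, 0.5, 14.3]
gripper_width: 0.217
grasp_force: 20.0
```

Call:
{"name": "carry_out", "arguments": {"delta_rot": [[0,0,0],[0,0,0],[0,0,0],[0,0,0],[0,0,0],[0,0,0],[0,0,0],[0,0,0],[0,0,0],[0,0,0]], "dp": [[0,0,0.0005],[0,0,0],[0,0,0.03],[0,0,0.04],[0,-0.03,0.03],[-0.006,-0.045,0],[-0.006,-0.045,0],[-0.006,-0.045,0],[-0.006,-0.045,0],[-0.006,-0.045,0]], "grip": [0.035,0.035,0.035,0.035,0.035,0.035,0.035,0.035,0.035,0.035]}}

```text
clock: 27.85
tool_pos: [491.7, -259.4, 146.0]
orientation: [180.0, -0.0, -173.5]
force: [0.5, 0.6, -0.1]
gripper_width: 0.38
grasp_force: 0.0
```

Call:
{"name": "carry_out", "arguments": {"delta_rot": [[0,0,0],[0,0,0],[0,0,0]], "dp": [[-0.012,-0.014,0],[0,0,0],[0,0,0]], "grip": [0.035,0.035,0.035]}}

```text
clock: 28.15
tool_pos: [480.1, -271.4, 145.9]
orientation: [179.9, -0.0, -173.5]
force: [-0.6, 0.3, 0.5]
gripper_width: 0.386
grasp_force: 0.0
```

Run:
```python
from tops import *
T,im,d=shot("wrist","r3"); s=state(); print(s["clock"],s["tool_pos"],s["orientation"]); tops("wrist",T,d)
T,im,d=shot("top","t3"); tops("top",T,d); tops("top",T,d,60,90,(430,620,-120,180))
```

```text
28.2 [ 480.40159123 -270.95338779  146.0531677 ] [ 1.79953004e+02 -7.73537265e-03 -1.73451180e+02]
[226.9 274.2] 665 z 81.1 cen [ 500.2 -330.5   79.6] mid [ 501.7 -331.4   76.6] ext [16.4 20.  13.1]
[492.3 277.4] 108 z 79.4 cen [ 548.9 -330.9   78.6] mid [ 549.  -332.2   77.1] ext [19.5 20.4 13.7]
[221.5 234. ] 65 z 68.0 cen [609.1 174.6  67.6] mid [609.8 174.8  67.3] ext [20.2 10.3  9.8]
[346.1 282.1] 101 z 75.8 cen [528.7 -62.2  75.3] mid [529.  -62.1  72.4] ext [18.3 18.4 14.7]
[312.2 285.4] 101 z 75.5 cen [519.9  -0.6  75. ] mid [ 5.201e+02 -3.000e-01  7.180e+01] ext [19.5 18.6 18.2]
```

Call:
{"name": "carry_out", "arguments": {"delta_rot": [[0,0,0],[0,0,0],[0,0,0],[0,0,0],[0,0,0],[0,0,0],[0,0,0],[0,0,0]], "dp": [[0.0115,-0.03,0],[0.0115,-0.03,0],[0,0,-0.04],[0,0,-0.03],[0,0,-0.016],[0,0,-0.01],[0,0,0],[0,0,0]], "grip": [0.035,0.035,0.035,0.035,0.035,0.035,0.035,0.035]}}

```text
clock: 29.05
tool_pos: [504.2, -331.4, 51.2]
orientation: [-179.9, 0.1, -173.4]
force: [0.0, -0.3, 0.6]
gripper_width: 0.384
grasp_force: 0.0
```

Call:
{"name": "carry_out", "arguments": {"delta_rot": [[0,0,0],[0,0,0],[0,0,0],[0,0,0],[0,0,0],[0,0,0],[0,0,0],[0,0,0]], "dp": [[0,0,-0.0007],[0,0,0],[0,0,0],[0,0,0],[0,0,0.01],[0,0,0.03],[0,0,0.04],[0,0.02,0.01]], "grip": [0.03,0.01,0.01,0.01,0.01,0.01,0.01,0.01]}}

```text
clock: 29.85
tool_pos: [505.6, -314.6, 144.5]
orientation: [-179.6, 0.4, -173.6]
force: [0.4, -0.1, 0.4]
gripper_width: 0.215
grasp_force: 20.0
```

Call:
{"name": "carry_out", "arguments": {"delta_rot": [[0,0,0],[0,0,0],[0,0,0],[0,0,0],[0,0,0],[0,0,0],[0,0,0],[0,0,0],[0,0,0],[0,0,0]], "dp": [[0.002,0.0435,0],[0.002,0.0435,0],[0.002,0.0435,0],[0.002,0.0435,0],[0.002,0.0435,0],[0.002,0.0435,0],[0.002,0.0435,0],[0.002,0.0435,0],[0.002,0.0435,0],[0.0036,0.0435,0]], "grip": [0.01,0.01,0.01,0.01,0.01,0.01,0.01,0.01,0.01,0.01]}}

```text
clock: 30.85
tool_pos: [523.4, 125.5, 139.4]
orientation: [180.0, -0.1, -173.4]
force: [0.8, 0.7, -0.8]
gripper_width: 0.211
grasp_force: 20.0
```

Call:
{"name": "carry_out", "arguments": {"delta_rot": [[0,0,0],[0,0,0],[0,0,0],[0,0,0],[0,0,0]], "dp": [[0,0,-0.03],[0,0,-0.02],[0,0,0],[0,0,0],[0,0,0]], "grip": [0.01,0.01,0.01,0.01,0.01]}}

```text
clock: 31.35
tool_pos: [525.5, 123.4, 90.8]
orientation: [180.0, 0.1, -173.5]
force: [-0.0, 0.7, -0.7]
gripper_width: 0.21
grasp_force: 20.0
```

```bash
python3 hov.py b1
```

```text
31.4 [525.60990189 123.29434213  90.9553787 ] [ 1.79981352e+02  1.36746404e-01 -1.73493823e+02] [ 0.1443056   0.3583846  -1.42062626]
```

View pics/b1c.png

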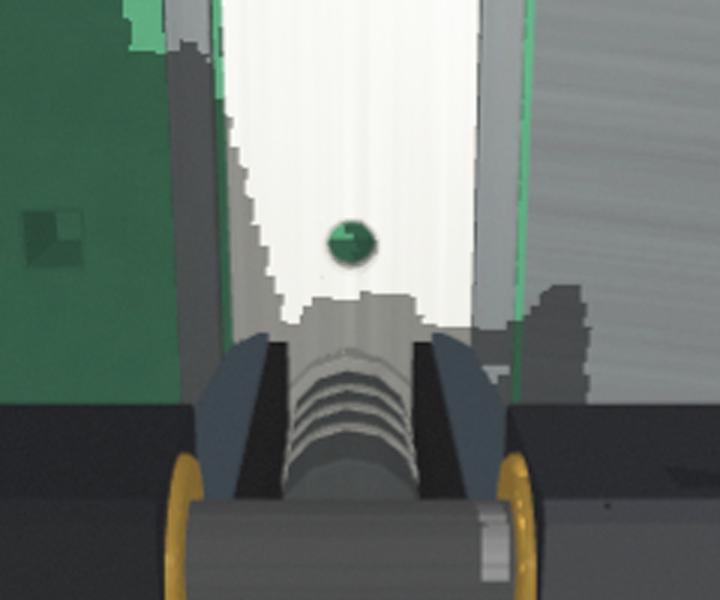

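Lane 1's bore is at (317.3, 231), so the shift is about (-18.4, -1.7) mm.

Call:
{"name": "carry_out", "arguments": {"delta_rot": [[0,0,0],[0,0,0],[0,0,0],[0,0,0],[0,0,0],[0,0,0],[0,0,0]], "dp": [[-0.0184,-0.0017,0],[0,0,-0.01],[0,0,-0.004],[0,0,-0.003],[0,0,-0.003],[0,0,-0.001],[0,0,0]], "grip": [0.01,0.01,0.01,0.01,0.01,0.01,0.01]}}

```text
clock: 32.1
tool_pos: [506.6, 121.7, 68.4]
orientation: [180.0, -0.0, -173.5]
force: [0.3, -0.5, -1.1]
gripper_width: 0.216
grasp_force: 20.0
```

Call:
{"name": "carry_out", "arguments": {"delta_rot": [[0,0,0],[0,0,0],[0,0,0],[0,0,0],[0,0,0],[0,0,0],[0,0,0]], "dp": [[0,0,-0.003],[0,0,-0.004],[0,0,-0.004],[0,0,-0.004],[0,0,-0.004],[0,0,-0.002],[0,0,0]], "grip": [0.01,0.01,0.01,0.01,0.01,0.01,0.01]}}

```text
clock: 32.8
tool_pos: [506.2, 121.6, 47.3]
orientation: [180.0, -0.0, -173.5]
force: [0.1, -0.0, -0.2]
gripper_width: 0.214
grasp_force: 20.0
```

Call:
{"name": "carry_out", "arguments": {"delta_rot": [[0,0,0],[0,0,0],[0,0,0]], "dp": [[0,0,-0.001],[0,0,-0.001],[0,0,0]], "grip": [0.01,0.01,0.01]}}

```text
clock: 33.1
tool_pos: [506.7, 121.7, 46.5]
orientation: [180.0, 0.0, -173.5]
force: [-1.6, -0.2, 4.1]
gripper_width: 0.213
grasp_force: 20.0
```

Call:
{"name": "carry_out", "arguments": {"delta_rot": [[0,0,0],[0,0,0],[0,0,0],[0,0,0],[0,0,0],[0,0,0],[0,0,0],[0,0,0]], "dp": [[0,0,0.0005],[0,0,0],[0,0,0.03],[0,0,0.035],[0,0.033,0.02],[0.01,0.034,0.02],[0,0,0],[0,0,0]], "grip": [0.035,0.035,0.035,0.035,0,0,0,0]}}

```text
clock: 33.9
tool_pos: [516.3, 189.0, 151.1]
orientation: [-180.0, 0.0, -173.4]
force: [0.0, 0.1, -0.5]
gripper_width: 0.067
grasp_force: 0.0
```

Run:
```python
from tops import *
s=state(); print(s["clock"],s["tool_pos"],s["gripper_width"])
B=(430,660,-120,230)
T,im,d=shot("top","t4"); tops("top",T,d,60,150,B)
T,im,d=shot("scene","s4"); tops("scene",T,d,60,150,B)
cv2.imwrite("pics/s4c.png",cv2.resize(im[200:340,250:450,::-1],None,fx=4,fy=4,interpolation=2))
```

```text
33.9 [516.31892926 188.98492232 151.10247541] 0.06657378102839659
[211.7 223. ] 809 z 69.5 cen [626.4 191.6  81.7] mid [628.2 195.6  98.6] ext [63.3 53.2 77. ]
[346.  282.1] 102 z 75.4 cen [528.7 -62.2  74.8] mid [528.9 -62.1  70.7] ext [18.4 18.5 15.7]
[312.1 285.4] 102 z 75.7 cen [ 5.199e+02 -5.000e-01  7.490e+01] mid [ 5.201e+02 -3.000e-01  7.150e+01] ext [19.4 18.6 16.4]
[245.2 290.6] 89 z 75.6 cen [504.7 121.   74.4] mid [505.1 122.5  70.9] ext [19.9 17.7 20.1]
[308.5 236.2] 74 z 73.6 cen [535.  -63.8  71.6] mid [530.2 -64.4  69.6] ext [22.9 18.4 19.1]
[334.5 239.5] 76 z 74.8 cen [526.3  -1.3  71.7] mid [523.8  -3.1  69.9] ext [21.7 19.  18.3]
[387.  246.7] 82 z 74.1 cen [511.4 121.8  71.5] mid [508.6 121.2  69.3] ext [18.8 19.8 18.3]
[407.7 284.7] 667 z 70.9 cen [630.5 195.4  84.4] mid [629.1 195.2 100.1] ext [61.8 54.6 71.8]
```

View pics/s4c.png

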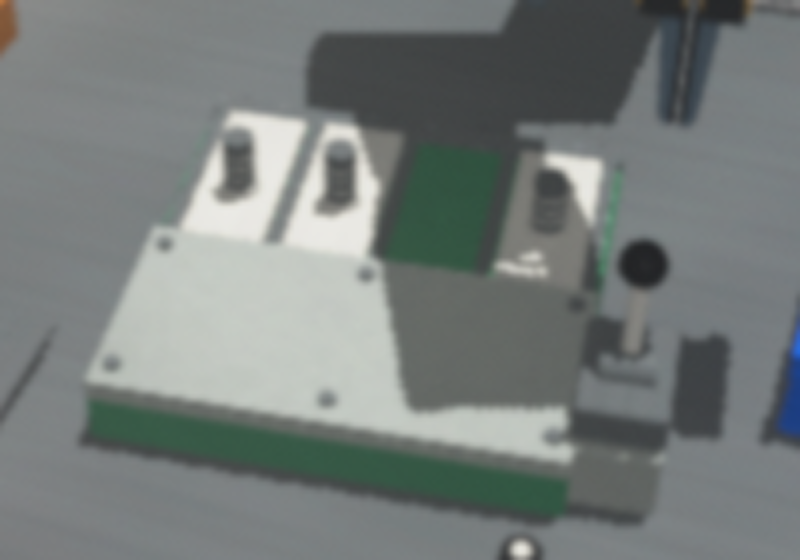

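All three plates are against the stop, with the pins seated at equal height (tops at about 76 mm). The lever ball at (640, 262) in the crop still leans forward.

Call:
{"name": "carry_out", "arguments": {"delta_rot": [[0,0,0],[0,0,0],[0,0,0],[0,0,0],[0,0,0]], "dp": [[0.025,0,-0.02],[0.025,0,-0.02],[0.01,0,0],[0,0,0],[0,0,0]], "grip": [0,0,0,0,0]}}

```text
clock: 34.5
tool_pos: [575.8, 188.1, 111.5]
orientation: [180.0, -0.1, -173.5]
force: [0.0, 0.6, 0.2]
gripper_width: 0.004
grasp_force: 0.0
```

Call:
{"name": "carry_out", "arguments": {"delta_rot": [[0,0,0],[0,0,0],[0,0,0],[0,0,0],[0,0,0],[0,0,0],[0,0,0]], "dp": [[0.01,0.0012,0],[0.01,0.0012,0],[0.01,0.0012,0],[0.01,0.0012,0],[0.01,0.0012,0],[0.005,0.0006,0],[0,0,0]], "grip": [0,0,0,0,0,0,0]}}

```text
clock: 35.2
tool_pos: [632.4, 195.3, 110.6]
orientation: [180.0, 0.0, -173.5]
force: [-0.4, 0.5, 0.1]
gripper_width: 0.005
grasp_force: 0.0
```

Call:
{"name": "carry_out", "arguments": {"delta_rot": [[0,0,0],[0,0,0],[0,0,0],[0,0,0],[0,0,0]], "dp": [[0.002,0.0002,0],[0.002,0.0002,0],[0.001,0.0001,0],[0,0,0],[0,0,0]], "grip": [0,0,0,0,0]}}

```text
clock: 35.7
tool_pos: [633.9, 195.5, 110.8]
orientation: [-180.0, -0.3, -173.5]
force: [-5.4, -0.2, 1.1]
gripper_width: 0.005
grasp_force: 2.9
```

Run:
```python
from tops import *
s=state(); print(s["clock"],s["tool_pos"],s["force"])
for n in("scene","top"):
    T,im,d=shot(n,n+"5")
    for x in tip_of(n,"clamp_tip")[:2]: print(n,x, np.round(atz(n,x["centre"],T,119),1))
im=cv2.imread("pics/scene5.png"); cv2.imwrite("pics/s5c.png",cv2.resize(im[200:340,330:480],None,fx=4,fy=4,interpolation=2))
```

```text
35.7 [633.85824294 195.47267776 110.81930485] [-5.44412661 -0.15265515  1.11974183]
scene {'centre': [410.3, 283.0], 'p': 0.62} [659.1 203.3 119. ]
```

View pics/s5c.png

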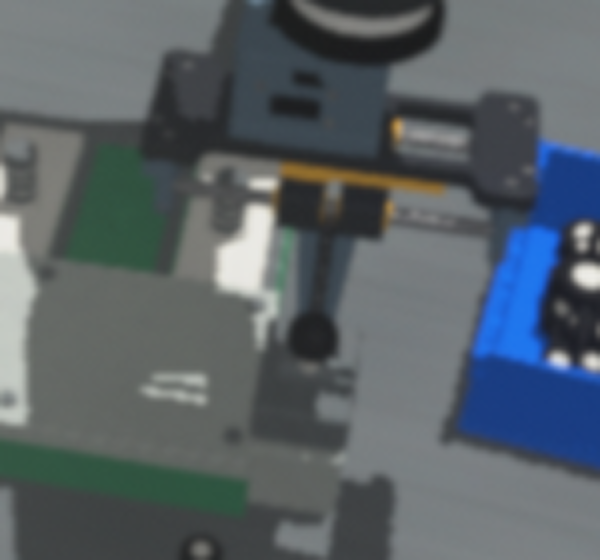

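The ball rests against the fingers at (313, 335) in the crop, over the rear of the block. The 5 N reaction comes at the predicted end position, so the lever is on its stop. I'll back off and check.

Call:
{"name": "carry_out", "arguments": {"delta_rot": [[0,0,0],[0,0,0],[0,0,0],[0,0,0],[0,0,0],[0,0,0],[0,0,0],[0,0,0]], "dp": [[0.001,0,0],[0,0,0],[-0.02,-0.002,0],[-0.04,-0.004,0.01],[-0.04,0,0.03],[-0.04,0,0.03],[-0.04,0,0.03],[0,0,0]], "grip": [0,0,0,0,0,0,0,0]}}

```text
clock: 36.7
tool_pos: [455.8, 190.3, 216.0]
orientation: [179.9, 0.4, -173.4]
force: [0.8, 0.1, 0.4]
gripper_width: 0.003
grasp_force: 0.0
```

Run:
```python
from tops import *
s=state(); print(s["clock"],s["tool_pos"],s["force"])
r=[]
for n in("scene","top"):
    T,im,d=shot(n,n+"6"); W=cloud(n,T,d)
    b=W[(d>0)&(W[...,2]>100)&(W[...,2]<140)&(W[...,0]>590)&(W[...,0]<690)&(W[...,1]>150)&(W[...,1]<240)]
    if len(b): m=(b.min(0)+b.max(0))/2; print(n,len(b),np.round(m,1),np.ptp(b,axis=0)); D=m[:2]-[448,19.4]; print("jig x",.9933*D[0]+.1153*D[1])
    tops(n,T,d,60,95,(430,590,-120,180))
    for x in tip_of(n,"clamp_tip")[:1]: print(x); r.append(ray(n,x["centre"],T))
if len(r)==2: x,e=tri(r); print(x,e)
```

```text
36.7 [455.76692025 190.34919384 216.01760694] [0.83060025 0.1353276  0.41085831]
scene 139 [665.6 198.9 122. ] [20.72510252 25.68160961 22.24490509]
jig x 236.80323323492254
[308.5 236.1] 71 z 74.3 cen [535.  -63.8  72.1] mid [531.7 -64.1  69.6] ext [18.9 17.4 17.9]
[334.4 239.3] 74 z 73.9 cen [526.1  -1.6  71.9] mid [523.5  -2.9  69.6] ext [21.3 20.9 17.4]
[387.1 246.7] 84 z 73.7 cen [511.3 121.9  71.5] mid [508.2 121.2  69.8] ext [21.8 19.5 19.3]
{'centre': [310.7, 249.1], 'p': 0.75}
top 186 [660.1 198.9 117.4] [28.25798557 25.66949148 34.72697189]
jig x 231.41305316942228
[346.  282.1] 101 z 75.8 cen [528.7 -62.1  74.9] mid [528.9 -62.1  70.6] ext [18.3 18.3 18.9]
[312.1 285.4] 102 z 75.5 cen [ 5.199e+02 -5.000e-01  7.490e+01] mid [ 5.201e+02 -3.000e-01  7.200e+01] ext [19.8 18.6 16.7]
[244.2 290.3] 105 z 75.4 cen [505.1 122.8  75. ] mid [505.  122.8  71.9] ext [19.3 19.7 16.1]
{'centre': [204.6, 199.5], 'p': 0.6}
[675.68933398  97.07171408 210.56699299] [88.76381259332766, 88.76381259332764]
```

Ball at jig x ≈ 234, matching the lever's full rearward position; all three pins are seated. Handing in.

```bash
python3 -c "
from rig import job
print(job.sign_off())"
```

```text
the job is handed in; nothing more can be done
None
```

The plates in lanes 1, 3 and 4 are against the front stop with gauge pins fully seated (lane 2 holds no plate), the clamp lever was thrown fully to the rear afterwards, and the job was handed in at about 37 s of the 210 s limit.

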